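Lift a reworked power board off the preheater with the cranked board lifter and rack it

TASK

The power board lying on the preheater, under its heater head, is finished and still too hot to touch: slide the blade of the board lifter under it, carry it out on the blade and set it gently down flat on the two rails of the cooling rack, between the lips, without the gripper ever touching the board. Then draw the blade out and stand the lifter back on the desk, flat on its blade, clear of the rack and the preheater, and leave the other things on the desk alone.

Things in the scene. Friction and masses are not known exactly. Their poses are not given: they have to be found in the camera images.
- preheater: Grey bench preheater, fixed. Origin: centre of its underside, on the desk; x to its rear, z up. Flat aluminium plate, top z = 48 mm, x = -95 to +99 mm, 178 mm wide. A fence 9 mm high, 150 mm wide, front face x = +62 mm, stops the board from being pushed further back. Column behind: x = 83 to 130 mm, up to z = 261 mm. All steel and aluminium, friction about 0.6.
- head_front (a point): Middle of the lower front edge of the preheater's heater head, x = -72 mm, z = 131 mm in the preheater's frame (axes the same). The head, 114 x 110 mm in plan, overhangs the board from here to x = +42 mm, 83 mm above the plate; head and arm reach up to z = 231 mm.
- power_board: Circuit board on an aluminium base plate, 110 (x) by 120 (y) mm, 0.14 to 0.25 kg, flat on the preheater's plate, within 6 degrees of square. Origin: centre of underside. Front edge 22 to 50 mm behind the plate's. Lower edges bevelled (6 mm in, 2.5 mm up): a thin nose pressed on the plate and pushed wedges in under it. Base and circuit 5.6 mm thick, parts on top up to 24 mm.
- board_lifter: Cranked steel lifter (spatula), 0.20 kg, standing on the desk flat on its blade. Origin: underside of the blade at its heel, mid-width; x along the blade to the nose, z up. Blade 120 long, 70 wide, 1.8 mm thick, ground to 0.7 mm over the last 25 mm. At the heel a 12 mm high, 60 mm wide edge is turned up; it backs the load when the blade leans back.
- lifter_grip (a point): Point on the axis of the lifter's black handle (24 mm wide in y, 18 mm thick): x = -48, z = 82 mm in the lifter's frame. The handle rises from the heel backwards at 60 degrees to the blade (direction -0.5, 0, 0.866), from 64 mm below this point to 22 mm above. With the fingers along it the gripper leans 30 degrees back and clears the heater head.
- lifter_nose (a point): Middle of the nose of the blade, on its underside: x = 120 mm in the lifter's frame; axes as the lifter's. The nose is 56 mm wide, its corners cut.
- cooling_rack: Rack of folded steel sheet, fixed. Origin: centre of its underside; x to its rear, z up; open in front and between the rails. Two rails along x, x = -65 to +65 mm, top z = 50 mm, 3 mm thick, |y| from 43.5 to 68.5 mm, where a lip 6 mm high rises. Rear tabs, front face x = 62 mm, rise 13 mm. Between the rails it is free down to cross strips 7 mm above the desk.
- rack_rest (a point): Where the middle of the board's underside belongs: middle of the rack at the height of the rails' tops (z = 50 mm); axes as the rack's. The board (120 mm wide) has 8.5 mm to spare to each lip, the blade (70 mm) 8.5 mm to each rail.
- drive: Bystander: 3.5 inch disk drive, 147 x 102 x 27 mm, lying loose; origin centre of underside. Leave it alone.
- meter: Bystander: multimeter, 142 x 69 x 44 mm, lying loose; origin centre of underside. Leave it alone.
- note_pad: Bystander: pad of notes, 76 x 76 x 14 mm, lying loose; origin centre of underside. Leave it alone.
- pen_marker: Bystander: marker pen, 132 mm long, 17 mm thick, lying loose; origin centre of underside. Leave it alone.

How it is judged:
By the outcome, as a careful person would: the job done as asked, in the order asked, and still so for the second after the job is handed in, with the robot touching nothing.
It also fails if it takes over 72 s, if anything falls off the work surface, if the arm or the gripper's body presses on something with over 40 N, if the wrist force passes 120 N, or if a joint passes its speed limit or range.

ROBOT

A 7-joint arm with a two-finger parallel gripper is mounted at the origin on a cart in front of the work surface, level with it; the furniture and walls round the work are solid. World frame = base frame: x ahead of the robot, y to its left, z up, the work surface at z = 0. Lengths are in mm, angles in rad, forces in N, time in s.
With the tool pointing down it reaches from about 425 to 950 mm from the base axis. Payload 16.7 kg.
Tool frame: the origin (TCP) lies between the finger pads; the fingertips stand 19 mm ahead of it and the grasp point (between the pads) is the TCP (arm.tip_reach is the z of the fingertips in the tool frame, in mm); z points along the fingers, y is the line along which they close (so a half turn about z gives the same grasp; the last joint's range is limited). The gripper opens to 94 mm and grips with 3 to 60 N. Pads are 16 mm wide; open, the fingers measure 119 mm over their backs; the gripper's body (75 mm by 177 mm) begins 78 mm behind the grasp point.
Start: joints at [-1.399, 0.426, 0.074, 1.606, -0.034, 1.111, -0.067], TCP at [212.849, 640.524, 224.467] pointing down, gripper open.
Joint ranges: [-2.85, 2.85], [-0.5, 2.14], [-1.23, 1.37], [0.21, 2.46], [-1.02, 4.16], [0.16, 2.05], [-2.73, 2.73]. Speed limits (rad/s): [1.89, 1.89, 2.39, 2.39, 3.01, 3.01, 3.01].

INTERFACE

Orientations are given as a rotation vector (axis times angle).
In Python, from bench import arm gives the robot as it stands. The module is installed in compiled form; this text tells all that it offers.
- The arm moves only by the shell command python3 -m handwheel 'ROWS' [OPENING] [FORCE]. ROWS is JSON, one flat list of numbers, 6 for each row, row after row: the shift along the world's x, y, z in cm, then the turn, a rotation vector about the world's x, y, z in rad. A call has 1 to 10 rows; each row shifts and turns the commanded pose from where the row before left it; what a row does not reach is not made up. A row lasts 1/8 s, in which the tool goes at most 62.5 mm and 10.7 degrees, less where a joint would pass 70% of its speed; a pose out of reach is approached as far as the arm can. A call with a gripper value outside its range is refused whole. OPENING is the opening in per cent of the stroke, from 0 (shut) to 100 (fully open), set as the call begins (- or left out, the last holds). The fingers move at their own pace and stop on an object; FORCE is the grip in N (left out, the last holds). Time passes only in rows, so rows that do not move let the fingers close. It gives the time, the measured TCP pose, the force, the opening and the grip force at its end, in the units of the state.
- arm.get_obs(): the state, without advancing time (a new reading comes with each control period).
- arm.get_image(name): name is "side" or "top"; returns a dict with "img" (384x512x3 uint8, red, green, blue), "range_z" (384x512 float32, mm along the optical axis (not along the pixel's ray), 0 where there is no reading), "K" (3x3 intrinsics, pixels), "k1" (the pictures are not rectified: a ray, as slopes to the right and down, at radius r is drawn at 1 + k1 r^2 times it, then the intrinsics apply), "xyz" and "attitude" of the camera in the world. Camera axes: x right, y up, looking along -z (the intrinsics and any distortion apply to the point x, -y, -z); pixel columns grow to the right and rows downward; lengths in mm; the calibration is good to about 2 mm. A picture is of the moment at which its call begins.
- arm.sign_off(): hands the job in; it is judged then, once.
The state is a dict: "time": time; "joint_positions": joint angles; "dq": joint speeds; "joint_efforts": joint torques, N m; "ee_pos": TCP position; "tcp_rot": TCP orientation; "force": force on the tool from outside, world axes, zero at the start; "torque": the same for the moment, N m; "opening": finger opening in mm; "finger_force": force on a finger pad.
Only numpy, scipy, OpenCV 4.12 (cv2) and the standard library are available. Lean on these libraries where they do the work, as an engineer would, in place of code of your own. Each camera call takes 0.05 s, during which the arm holds its last target. There are 200 camera calls.

## Working session

There is one attempt and no reset: what is moved stays moved. The work goes in short steps, Python scripts to look and compute and a shell command to move; the robot and the scene stay as the last step left them, time stands still between calls to the robot, and variables do not carry over. Pictures are saved under pics/ and viewed, at most 14 in all, crops included, and the job is handed in when it is done.

```bash
mkdir -p pics; cat > h.py <<'E'
import numpy as np, cv2
from bench import arm
from scipy.spatial.transform import Rotation as R
def rotm(a):
    a=np.array(a,float)
    if a.shape==(3,3): return a
    return R.from_rotvec(a).as_matrix() if a.size==3 else R.from_quat(a).as_matrix()
def cloud(d):
    h,w=d["range_z"].shape; K=np.array(d["K"]); u,v=np.meshgrid(np.arange(w),np.arange(h))
    a=(u-K[0,2])/K[0,0]; b=(v-K[1,2])/K[1,1]; x,y=a.copy(),b.copy()
    for _ in range(8):
        s=1+d["k1"]*(x*x+y*y); x,y=a/s,b/s
    z=d["range_z"]
    P=np.stack([x*z,-y*z,-z],-1)
    P=P@rotm(d["attitude"]).T+np.array(d["xyz"]); P[z==0]=np.nan
    return P
E
python3 - <<'E'
from h import *
for n in("side","top"):
    d=arm.get_image(n); cv2.imwrite(f"pics/{n}0.png",d["img"][...,::-1]); print(n,d["K"],d["k1"],d["xyz"],d["attitude"])
    P=cloud(d); np.savez(f"{n}0.npz",P=P,img=d["img"])
o=arm.get_obs();print(o)
E
```

```text
side [[402.21929674   0.         254.3813026 ]
 [  0.         402.21929674 188.78591601]
 [  0.           0.           1.        ]] 0.034410524987382625 [ 224.88322505 -902.19601568  922.88789805] [ 0.86441536 -0.11882393 -0.2560607 ]
top [[468.03293473   0.         255.21128595]
 [  0.         468.03293473 192.20526697]
 [  0.           0.           1.        ]] -0.17138938714792176 [  15.63845733  122.13029114 1793.59615046] [ 0.21171293 -0.24025893 -1.74332836]
{'time': 0.1, 'joint_positions': array([-1.39954454,  0.42664978,  0.07386041,  1.60653433, -0.03410044,
        1.1107899 , -0.0671092 ]), 'dq': array([-0.00093431, -0.0011032 ,  0.00058694, -0.00106269, -0.00135182,
       -0.00370202, -0.00084572]), 'joint_efforts': array([ 6.03825538e-03, -9.37461877e+01,  3.67564984e+00, -4.55033541e+01,
       -4.87092300e-02,  1.68216362e-02,  5.99229134e-05]), 'ee_pos': array([212.72708569, 640.21611865, 223.86280156]), 'tcp_rot': array([-5.01736327e-01, -3.10116658e+00,  1.75524273e-03]), 'force': array([ 0.5672208 , -0.30609441,  0.28053007]), 'torque': array([0.03538323, 0.03448566, 0.0011893 ]), 'finger_force': 0.0, 'opening': 93.90598185651088}
```

View pics/top0.png

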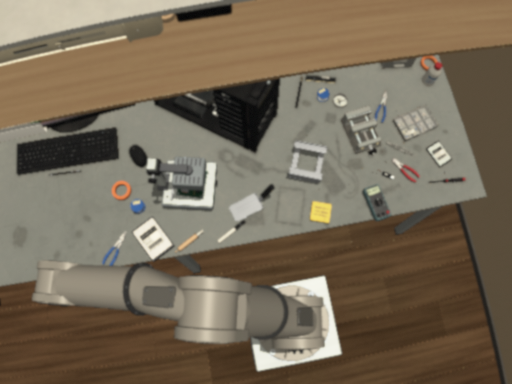

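View pics/side0.png

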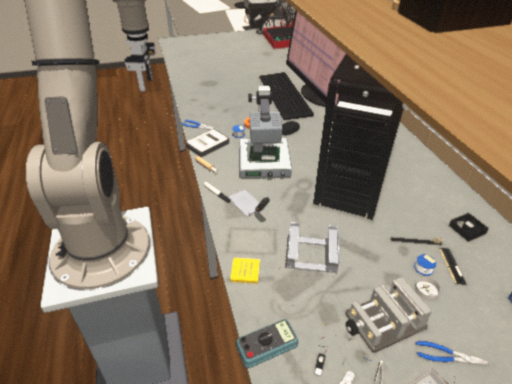

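Top view: preheater at (187,183), lifter blade at (245,207) with its handle to (268,190), and rack at (307,162). In the side view they are at (265,150), (245,203) and (313,248).

```bash
python3 - <<'E'
from h import *
t=np.load("top0.npz");s=np.load("side0.npz")
a=cv2.resize(t["img"][130:250,130:340],None,fx=3.8,fy=3.8,interpolation=cv2.INTER_CUBIC)
cv2.imwrite("pics/crop_t.png",a[...,::-1])
b=cv2.resize(s["img"][80:280,195:345],None,fx=4,fy=3,interpolation=cv2.INTER_CUBIC)
cv2.imwrite("pics/crop_s.png",b[...,::-1])
for n,D,pts in(("top",t,[(187,183),(210,200),(245,207),(268,190),(307,162),(297,160),(318,178),(188,165),(320,212),(205,190),(175,203)]),("side",s,[(245,203),(263,205),(265,172),(295,250),(330,235),(265,135),(265,158),(243,240)])):
    for u,v in pts: print(n,u,v,np.round(D["P"][v,u],0))
E
```

```text
top 187 183 [546. 284. 210.]
top 210 200 [514. 222.  51.]
top 245 207 [472.  93.   9.]
top 268 190 [501.  -3.  90.]
top 307 162 [ 611. -187.    9.]
top 297 160 [ 628. -150.    4.]
top 318 178 [ 522. -207.   56.]
top 188 165 [610. 270. 214.]
top 320 212 [ 396. -192.   15.]
top 205 190 [557. 234.  53.]
top 175 203 [527. 358.  50.]
side 245 203 [469.  87.   0.]
side 263 205 [500. -21.  78.]
side 265 172 [574. 199.  29.]
side 295 250 [ 542. -199.   52.]
side 330 235 [ 662. -172.   51.]
side 265 135 [578. 221. 172.]
side 265 158 [586. 241.  59.]
side 243 240 [420. -76.   0.]
```

View pics/crop_t.png

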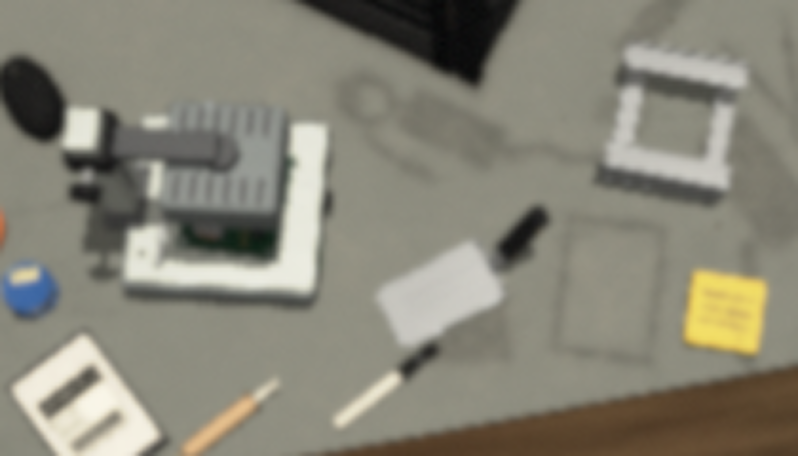

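View pics/crop_s.png

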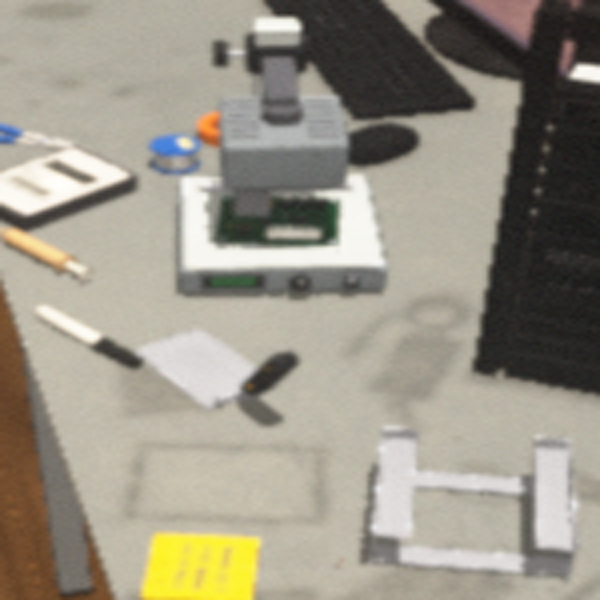

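The crops show the preheater's front facing world -y with the green board's front edge clear. The rack's tabs seem to be at the +y end. The lifter's blade points roughly +y/-x, with the handle at the -y end.

```bash
python3 - <<'E'
from h import *
t=np.load("top0.npz");s=np.load("side0.npz")
def rect(p,l):
    (c,sz,a)=cv2.minAreaRect(p[:,:2].astype(np.float32)); print(l,len(p),np.round(c,1),np.round(sz,1),round(a,1),"corners",np.round(cv2.boxPoints((c,sz,a))).tolist())
for n,D in(("top",t),("side",s)):
    P=D["P"];I=D["img"].astype(int);r,g,b=I[...,0],I[...,1],I[...,2];x,y,z=P[...,0],P[...,1],P[...,2]
    box=lambda a,b_,c,d:(x>a)&(x<b_)&(y>c)&(y<d)
    k=box(450,700,150,420)
    for m,l in((k&(z>40)&(z<54)&(I.min(-1)>185),"plate"),(k&(z>170),"head"),(k&(g>r+15)&(z>47)&(z<85),"board"),
        (box(480,720,-300,-90)&(z>44)&(z<70),"rack"),(box(480,720,-300,-90)&(z>57)&(z<75),"rack tall"),
        (box(400,540,20,170)&(z<14)&(I.min(-1)>150)&(b>=r-2),"blade"),(box(420,560,-60,80)&(z>25)&(I.max(-1)<110),"handle")):
        m=cv2.morphologyEx(m.astype(np.uint8),cv2.MORPH_OPEN,np.ones((2,2))).astype(bool) if l in("plate","blade","head") else m
        p=P[m]
        if len(p)>8:
            rect(p,n+" "+l); print("   z",np.round(np.percentile(p[:,2],[5,50,95])), "mean",np.round(p.mean(0)))
            if l=="handle":
                c=p-p.mean(0);print("   axis",np.round(np.linalg.svd(c)[2][0],2),np.round(np.percentile(c@np.linalg.svd(c)[2][0],[2,98])))
            if l=="rack tall": print(np.round(p[::max(1,len(p)//14)]).tolist())
E
```

```text
top plate 451 [594.5 285. ] [181.1 178.4] 75.3 corners [[485.0, 220.0], [658.0, 175.0], [704.0, 350.0], [531.0, 395.0]]
   z [nan nan nan] mean [nan nan nan]
top head 6462 [837.  291.8] [553.4 302.5] 38.9 corners [[527.0, 236.0], [717.0, 0.0], [1147.0, 348.0], [957.0, 583.0]]
   z [nan nan nan] mean [nan nan nan]
top board 16 [549.2 277.2] [42.1 10. ] 75.7 corners [[539.0, 258.0], [549.0, 256.0], [559.0, 296.0], [550.0, 299.0]]
   z [51. 56. 61.] mean [549. 277.  56.]
top rack 423 [ 602.9 -183.4] [126.  148.4] 67.2 corners [[510.0, -213.0], [647.0, -270.0], [696.0, -154.0], [559.0, -96.0]]
   z [45. 52. 60.] mean [ 605. -184.   52.]
top rack tall 55 [ 602.3 -182.3] [123.7 146.9] 67.5 corners [[511.0, -211.0], [647.0, -268.0], [694.0, -153.0], [558.0, -97.0]]
   z [57. 59. 68.] mean [ 620. -191.   60.]
[[691.0, -155.0, 65.0], [684.0, -149.0, 63.0], [680.0, -148.0, 64.0], [672.0, -200.0, 59.0], [674.0, -146.0, 68.0], [665.0, -219.0, 57.0], [666.0, -182.0, 59.0], [657.0, -238.0, 58.0], [646.0, -259.0, 63.0], [655.0, -188.0, 63.0], [640.0, -254.0, 59.0], [628.0, -252.0, 57.0], [583.0, -1
[... 1014 characters left out ...]
[ 603.1 -184.6] [131.8 141.3] 67.5 corners [[513.0, -219.0], [643.0, -273.0], [694.0, -151.0], [563.0, -97.0]]
   z [57. 60. 65.] mean [ 621. -156.   61.]
[[564.0, -101.0, 63.0], [579.0, -103.0, 62.0], [575.0, -107.0, 63.0], [578.0, -108.0, 58.0], [675.0, -145.0, 63.0], [681.0, -148.0, 61.0], [556.0, -117.0, 60.0], [682.0, -152.0, 60.0], [682.0, -154.0, 58.0], [551.0, -131.0, 58.0], [680.0, -179.0, 57.0], [536.0, -162.0, 61.0], [533.0, -171.0, 58.0], [659.0, -230.0, 59.0], [514.0, -218.0, 60.0]]
side handle 95 [499.6  -9.6] [20.1 47. ] 25.2 corners [[481.0, 7.0], [501.0, -35.0], [519.0, -27.0], [499.0, 16.0]]
   z [ 37.  78. 104.] mean [499. -14.  76.]
   axis [-0.2   0.42 -0.88] [-35.  52.]
```

```bash
cat >> h.py <<'E'
def cast(d,uv,z):
    K=np.array(d["K"]); uv=np.atleast_2d(uv).astype(float)
    a=(uv[:,0]-K[0,2])/K[0,0]; b=(uv[:,1]-K[1,2])/K[1,1]; x,y=a.copy(),b.copy()
    for _ in range(8):
        s=1+d["k1"]*(x*x+y*y); x,y=a/s,b/s
    D=np.stack([x,-y,-np.ones_like(x)],-1)@rotm(d["attitude"]).T; C=np.array(d["xyz"])
    return C+D*((z-C[2])/D[:,2])[:,None]
def mask_big(m):
    n,l,st,_=cv2.connectedComponentsWithStats(m.astype(np.uint8)); return l==1+st[1:,4].argmax()
E
python3 - <<'E'
from h import *
yaw=np.deg2rad(75.3);c=np.array([595.6,289.4]);ex=np.array([np.cos(yaw),np.sin(yaw)]);ey=np.array([-ex[1],ex[0]])
for n,(u0,u1,v0,v1),(a0,a1,b0,b1) in(("top",(170,215,160,210),(225,265,190,225)),("side",(235,300,130,185),(225,266,185,220))):
    d=arm.get_image(n);I=d["img"].astype(int)
    m=np.zeros(I.shape[:2],bool); m[v0:v1,u0:u1]=(I[...,1]-np.maximum(I[...,0],I[...,2])>8)[v0:v1,u0:u1]
    m[:, :]&=True; m=mask_big(m); v,u=np.nonzero(m)
    p=cast(d,np.c_[u,v],53.6)[:,:2]-c; q=np.c_[p@ex,p@ey]
    print(n,"green in preheater frame",len(q),np.round(q.min(0)),np.round(q.max(0)))
    for b in range(-70,71,10):
        k=abs(q[:,1]-b)<5
        if k.any(): print("  y",b,"x front",round(q[k,0].min(),1))
    m=np.zeros(I.shape[:2],bool); m[b0:b1,a0:a1]=((I.min(-1)>150)&(I[...,2]>=I[...,0]))[b0:b1,a0:a1]
    m=mask_big(m); v,u=np.nonzero(m); r=cv2.minAreaRect(cast(d,np.c_[u,v],2)[:,:2].astype(np.float32))
    print(n,"blade",len(u),r,np.round(cv2.boxPoints(r)).tolist())
E
```

```text
top green in preheater frame 71 [-52.  31.] [42. 52.]
  y 30 x front -52.3
  y 40 x front -49.3
  y 50 x front -45.8Traceback (most recent call last):
  File "<stdin>", line 13, in <module>
  File "h.py", line 25, in mask_big
    n,l,st,_=cv2.connectedComponentsWithStats(m.astype(np.uint8)); return l==1+st[1:,4].argmax()
                                                                               ~~~~~~~~~~~~~~~^^
ValueError: attempt to get argmax of an empty sequence
```

```bash
python3 - <<'E'
from h import *
yaw=np.deg2rad(75.3);c=np.array([595.6,289.4]);ex=np.array([np.cos(yaw),np.sin(yaw)]);ey=np.array([-ex[1],ex[0]])
for n,(u0,u1,v0,v1),(a0,a1,b0,b1),bp,desk in(("top",(170,215,160,210),(225,265,190,225),(245,207),(255,225)),("side",(235,300,130,185),(225,266,185,220),(245,203),(225,220))):
    d=arm.get_image(n);I=d["img"].astype(int)
    print(n,"blade col",I[bp[1],bp[0]],"desk",I[desk[1],desk[0]])
    dark=(I.max(-1)<110)|(I[...,1]-np.maximum(I[...,0],I[...,2])>8)
    m=np.zeros(I.shape[:2],bool); m[v0:v1,u0:u1]=dark[v0:v1,u0:u1]
    m=mask_big(m); v,u=np.nonzero(m)
    p=cast(d,np.c_[u,v],53.6)[:,:2]-c; q=np.c_[p@ex,p@ey]
    print(n,"dark in preheater frame",len(q),np.round(q.min(0)),np.round(q.max(0)))
    print("  ",[(b,round(q[abs(q[:,1]-b)<5,0].min(),1)) for b in range(-70,71,10) if (abs(q[:,1]-b)<5).any()])
    m=np.zeros(I.shape[:2],bool); m[b0:b1,a0:a1]=(np.abs(I-I[bp[1],bp[0]]).max(-1)<22)[b0:b1,a0:a1]
    m=cv2.morphologyEx(m.astype(np.uint8),cv2.MORPH_OPEN,np.ones((3,3)));m=mask_big(m); v,u=np.nonzero(m); r=cv2.minAreaRect(cast(d,np.c_[u,v],2)[:,:2].astype(np.float32))
    print(n,"blade",len(u),np.round(r[0]),np.round(r[1]),round(r[2],1),np.round(cv2.boxPoints(r)).tolist())
E
```

```text
top blade col [198 197 190] desk [134 131 119]
top dark in preheater frame 385 [-60. -82.] [69. 58.]
   [(-70, np.float64(-49.9)), (-60, np.float64(-50.8)), (-50, np.float64(-60.0)), (-40, np.float64(-56.9)), (-30, np.float64(-57.7)), (-20, np.float64(-55.1)), (-10, np.float64(-55.9)), (0, np.float64(-53.3)), (10, np.float64(-54.1)), (20, np.float64(-55.4)), (30, np.float64(-52.3)), (40, np.float64(-53.6)), (50, np.float64(-54.0)), (60, np.float64(-47.1))]
top blade 482 [475.  91.] [ 69. 117.] 16.6 [[425.0, 137.0], [458.0, 25.0], [524.0, 45.0], [491.0, 157.0]]
side blade col [222 218 217] desk [190 184 166]
side dark in preheater frame 560 [-61. -68.] [107.  56.]
   [(-70, np.float64(99.1)), (-60, np.float64(-35.9)), (-50, np.float64(-48.4)), (-40, np.float64(-60.6)), (-30, np.float64(-60.4)), (-20, np.float64(-60.3)), (-10, np.float64(-60.1)), (0, np.float64(-59.9)), (10, np.float64(-59.7)), (20, np.float64(-59.6)), (30, np.float64(-53.2)), (40, np.float64(-53.0)), (50, np.float64(-52.9)), (60, np.float64(-52.7))]
side blade 394 [472.  94.] [ 68. 112.] 19.6 [[421.0, 135.0], [459.0, 30.0], [523.0, 53.0], [485.0, 158.0]]
```

Estimates so far:
- **Preheater:** centre (596,289), yaw 75°.
- **Board:** front edge at about x=-57 in the preheater frame, turned by about -3.5°.
- **Rack:** centre (603,-184.5), yaw 67.3°.
- **Lifter:** heel about (492,35), yaw about 108°.

These match the sizes given, so I'm setting out.

```bash
cat >> h.py <<'E'
def Rt(yawdeg,lean=30,roll=0):  # lifter-yaw -> tool rotation with the fingers along the handle (lean 30 = blade level)
    y=np.deg2rad(yawdeg); xl=np.array([np.cos(y),np.sin(y),0]); l=np.deg2rad(lean)
    tz=np.sin(l)*xl-np.cos(l)*np.array([0,0,1]); ty=-np.array([-xl[1],xl[0],0]); return np.c_[np.cross(ty,tz),ty,tz]
def plan(pos,Rm,n):
    o=arm.get_obs(); dp=(np.array(pos)-o["ee_pos"])/10; dr=R.from_matrix(Rm@rotm(o["tcp_rot"]).T).as_rotvec()
    print(n,"rows of",np.round(dp/n,3),np.round(dr/n,4),"total",np.round(dp,2),np.round(dr,3),np.round(np.rad2deg(np.linalg.norm(dr)/n),1),"deg/row")
E
python3 - <<'E'
from h import *
plan((330,330,330),Rt(108),10)
plan((521,-66,186),Rt(108),20)
E
```

```text
10 rows of [ 1.172 -3.103  1.059] [ 0.0386  0.0382 -0.0914] total [ 11.72 -31.03  10.59] [ 0.386  0.382 -0.914] 6.1 deg/row
20 rows of [ 1.541 -3.532 -0.191] [ 0.0193  0.0191 -0.0457] total [ 30.82 -70.63  -3.81] [ 0.386  0.382 -0.914] 3.0 deg/row
```

```bash
python3 -m handwheel '[1.2,-3.1,1.1,0.019,0.019,-0.046,1.2,-3.1,1.1,0.019,0.019,-0.046,1.2,-3.1,1.1,0.019,0.019,-0.046,1.2,-3.1,1.1,0.019,0.019,-0.046,1.2,-3.1,1.1,0.019,0.019,-0.046,1.2,-3.1,1.1,0.019,0.019,-0.046,1.2,-3.1,1.1,0.019,0.019,-0.046,1.2,-3.1,1.1,0.019,0.019,-0.046,1.2,-3.1,1.1,0.019,0.019,-0.046,1.2,-3.1,1.1,0.019,0.019,-0.046]' 100
python3 -m handwheel '[1.9,-4,0,0.019,0.019,-0.046,1.9,-4,0,0.019,0.019,-0.046,1.9,-4,0,0.019,0.019,-0.046,1.9,-4,0,0.019,0.019,-0.046,1.9,-4,0,0.019,0.019,-0.046,1.9,-4,0,0.019,0.019,-0.046,1.9,-4,0,0.019,0.019,-0.046,1.9,-4,0,0.019,0.019,-0.046,1.9,-4,0,0.019,0.019,-0.046,1.9,-4,0,0.019,0.019,-0.046]'
python3 - <<'E'
from h import *
plan((521,-66,186),Rt(108),8)
print(arm.get_obs()["joint_positions"].round(2))
for n in("side","top"):
    d=arm.get_image(n);P=cloud(d);I=d["img"].astype(int);x,y,z=P[...,0],P[...,1],P[...,2]
    k=(x>450)&(x<560)&(y>-60)&(y<50)&(z>20)&(z<115)&(I.max(-1)<110); p=P[k]
    for lo in range(25,105,20):
        q=p[(p[:,2]>lo)&(p[:,2]<lo+20)]
        if len(q): print(n,lo,len(q),q.mean(0).round(1),q.min(0).round(),q.max(0).round())
    if n=="side": cv2.imwrite("pics/s1.png",cv2.resize(d["img"][130:280,180:380],None,fx=4,fy=4)[...,::-1])
E
```

```text
time: 1.5
ee_pos: [333.1, 329.4, 334.9]
tcp_rot: [-1.116, -2.694, -0.23]
force: [0.9, 0.3, 0.0]
opening: 94.1
finger_force: 0.0
time: 2.75
ee_pos: [523.4, -70.6, 334.4]
tcp_rot: [-1.589, -2.171, -0.418]
force: [-0.1, 0.4, 0.6]
opening: 94.1
finger_force: 0.0
8 rows of [-0.03   0.057 -1.856] [ 0.0007 -0.0002  0.0008] total [ -0.24   0.46 -14.84] [ 0.005 -0.002  0.006] 0.1 deg/row
[-0.34  0.37  0.82  1.69 -0.61  1.62  0.91]
side 25 11 [493.    4.5  35.9] [485.  -1.  28.] [505.   9.  43.]
side 45 22 [494.2  -4.   54.9] [487. -13.  46.] [506.   6.  64.]
side 65 20 [497.8 -15.1  76.1] [491. -22.  67.] [513.  -6.  85.]
side 85 38 [503.8 -24.3  97. ] [494. -33.  85.] [515. -17. 105.]
top 25 1 [493.8  16.9  43. ] [494.  17.  43.] [494.  17.  43.]
top 45 25 [496.8  11.2  55. ] [487.  -6.  45.] [507.  24.  65.]
top 65 19 [499.2   2.   74. ] [490.  -6.  65.] [509.  10.  83.]
top 85 41 [504.8 -14.1  96.5] [491. -27.  86.] [519.  -1. 105.]
```

```bash
python3 -m handwheel '[-0.06,0.06,-2.45,0,0,0.004,-0.06,0.06,-2.45,0,0,0.004,-0.06,0.06,-2.45,0,0,0.004,-0.06,0.06,-2.45,0,0,0.004,-0.06,0.06,-2.45,0,0,0.004,-0.06,0.06,-2.45,0,0,0.004]' 60
python3 - <<'E'
from h import *
plan((500.5,-10,82),Rt(109),6)
d=arm.get_image("side"); cv2.imwrite("pics/s1.png",cv2.resize(d["img"][130:280,180:380],None,fx=4,fy=4)[...,::-1])
E
```

```text
time: 3.6
ee_pos: [519.2, -65.8, 185.8]
tcp_rot: [-1.56, -2.189, -0.41]
force: [0.4, 0.5, 0.3]
opening: 55.9
finger_force: 0.0
6 rows of [-0.311  0.929 -1.729] [ 0.001  -0.0002 -0.0003] total [ -1.87   5.58 -10.38] [ 0.006 -0.001 -0.002] 0.1 deg/row
```

View pics/s1.png

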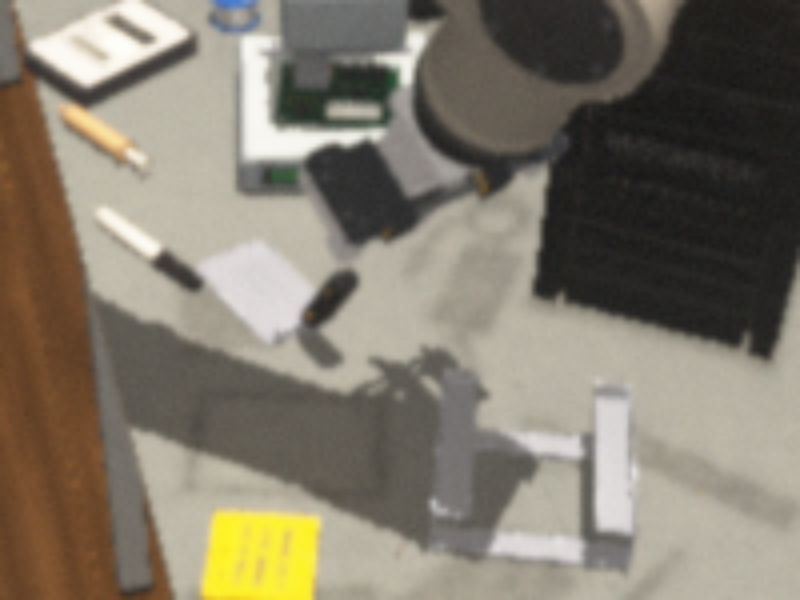

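The gripper body at (360,190) hides its fingers from this view. The handle at (330,295) and blade at (260,290) are untouched, so I go down along the handle.

```bash
python3 -m handwheel '[-0.31,0.93,-1.73,0,0,0,-0.31,0.93,-1.73,0,0,0,-0.31,0.93,-1.73,0,0,0,-0.31,0.93,-1.73,0,0,0,-0.31,0.93,-1.73,0,0,0,-0.31,0.93,-1.73,0,0,0,0,0,0,0,0,0]'
python3 -m handwheel '[0,0,0,0,0,0,0,0,0,0,0,0,0,0,0,0,0,0,0,0,0,0,0,0,0,0,0,0,0,0,0,0,0,0,0,0,0,0,0,0,0,0]' 10 50
python3 - <<'E'
from h import *
o=arm.get_obs();print(o["ee_pos"],o["torque"],o["force"])
E
```

```text
time: 4.53
ee_pos: [499.8, -9.2, 82.5]
tcp_rot: [-1.559, -2.188, -0.408]
force: [0.1, 0.1, 0.4]
opening: 56.5
finger_force: 0.0
time: 5.4
ee_pos: [501.0, -10.2, 84.0]
tcp_rot: [-1.561, -2.189, -0.411]
force: [1.6, -1.9, 5.5]
opening: 23.7
finger_force: 49.8
[500.9955557  -10.21836287  84.00188528] [ 0.07641569 -0.39868167 -0.09118062] [ 1.57403549 -1.87392247  5.47870254]
```

```bash
cat >> h.py <<'E'
import json,os
def calib():
    o=arm.get_obs(); T=rotm(o["tcp_rot"]); x=T[:,2]*[1,1,0]; x/=np.linalg.norm(x); L=np.c_[x,np.cross([0,0,1],x),[0,0,1]]
    z=o["ee_pos"][2]; g=np.array([-48-(z-82)*.577,0,z])   # TCP in the lifter frame
    json.dump([(T.T@L).tolist(),g.tolist()],open("cal.json","w")); print("yaw",np.rad2deg(np.arctan2(x[1],x[0])),"lean",np.rad2deg(np.arccos(-T[2,2])),"roll",np.rad2deg(T[2,1]),g)
def Lm(yaw,p):  # lifter attitude, p = nose up, deg
    return (R.from_euler("z",yaw,degrees=True)*R.from_euler("y",-p,degrees=True)).as_matrix()
def lplan(nose,yaw,p,n):
    Rr,g=map(np.array,json.load(open("cal.json"))); L=Lm(yaw,p); plan(np.array(nose)+L@(g-[120,0,0]),L@Rr.T,n)
def lifter():
    Rr,g=map(np.array,json.load(open("cal.json"))); o=arm.get_obs(); L=rotm(o["tcp_rot"])@Rr; h=o["ee_pos"]-L@g
    print("heel",h.round(1),"nose",(h+L@[120,0,0]).round(1),"yaw",np.rad2deg(np.arctan2(L[1,0],L[0,0])).round(2),"pitch",np.rad2deg(np.arcsin(L[2,0])).round(2),"roll",np.rad2deg(np.arcsin(L[2,1])).round(2),"F",o["force"].round(1),"grip",o["opening"].round(1),o["finger_force"].round(0),"t",o["time"])
def pre(x,y,z):  # preheater frame -> world
    a=np.deg2rad(75.3); return np.array([595.6+x*np.cos(a)-y*np.sin(a),289.4+x*np.sin(a)+y*np.cos(a),z])
E
python3 - <<'E'
from h import *
calib(); lifter()
bc=np.array([596,287]); bx=np.array([np.cos(np.deg2rad(72)),np.sin(np.deg2rad(72))])
n=bc-125*bx; print(n); lplan((*n,90),72,0,10)
E
```

```text
yaw 109.31015417364604 lean 29.678659366539236 roll -0.13989742048607678 [-49.15508781   0.          84.00188528]Traceback (most recent call last):
  File "<stdin>", line 2, in <module>
  File "h.py", line 43, in lifter
    print("heel",h.round(1),"nose",(h+L@[120,0,0]).round(1),"yaw",np.rad2deg(np.arctan2(L[1,0],L[0,0])).round(2),"pitch",np.rad2deg(np.arcsin(L[2,0])).round(2),"roll",np.rad2deg(np.arcsin(L[2,1])).round(2),"F",o["force"].round(1),"grip",o["opening"].round(1),o["finger_force"].round(0),"t",o["time"])
                                                                                                                                                                                                                                             ^^^^^^^^^^^^^^^^^^
AttributeError: 'float' object has no attribute 'round'
```

```bash
sed -i 's/o\["opening"\].round(1),o\["finger_force"\].round(0)/round(o["opening"],1),round(o["finger_force"])/' h.py
python3 -m handwheel '[0,0,1,0,0,0,0,0,2,0,0,0,0,0,2,0,0,0,0,0,2,0,0,0,0,0,2,0,0,0]'
python3 - <<'E'
from h import *
lifter()
bc=np.array([596,287]); bx=np.array([np.cos(np.deg2rad(72)),np.sin(np.deg2rad(72))])
n=bc-125*bx; print(n); lplan((*n,90),72,0,10)
E
```

```text
time: 6.02
ee_pos: [500.7, -10.0, 175.4]
tcp_rot: [-1.56, -2.189, -0.41]
force: [-0.2, 1.0, -1.6]
opening: 23.7
finger_force: 49.9
heel [484.4  36.3  91.4] nose [444.7 149.6  91.4] yaw 109.33 pitch 0.0 roll 0.01 F [-0.2  1.  -1.6] grip 23.7 50 t 6.025
[557.3728757  168.11793546]
10 rows of [ 0.044  0.173 -0.014] [-0.     -0.     -0.0652] total [ 0.44  1.73 -0.14] [-0.    -0.    -0.652] 3.7 deg/row
```

```bash
python3 -m handwheel '[0.04,0.17,0,0,0,-0.065,0.04,0.17,0,0,0,-0.065,0.04,0.17,0,0,0,-0.065,0.04,0.17,0,0,0,-0.065,0.04,0.17,0,0,0,-0.065,0.04,0.17,0,0,0,-0.065,0.04,0.17,0,0,0,-0.065,0.04,0.17,0,0,0,-0.065,0.04,0.17,0,0,0,-0.065,0.04,0.17,0,0,0,-0.065]'
python3 - <<'E'
from h import *
lifter()
T=[]
for n,bx in(("top",(195,265,160,225)),("side",(215,310,130,215))):
    d=arm.get_image(n); u0,u1,v0,v1=bx; T.append(cv2.resize(d["img"][v0:v1,u0:u1],(560,560*(v1-v0)//(u1-u0)) if n=="top" else (600,537))[...,::-1]); np.savez(n+"1.npz",P=cloud(d),img=d["img"])
    cv2.imwrite(f"pics/{n}2.png",T[-1])
E
```

```text
time: 7.28
ee_pos: [504.7, 7.1, 174.5]
tcp_rot: [-2.249, -1.624, -0.595]
force: [0.3, 0.2, -3.1]
opening: 23.8
finger_force: 49.9
heel [519.9  53.9  90.6] nose [557.  168.   90.7] yaw 71.97 pitch 0.07 roll 0.04 F [ 0.3  0.2 -3.1] grip 23.8 50 t 7.275
```

View pics/side2.png

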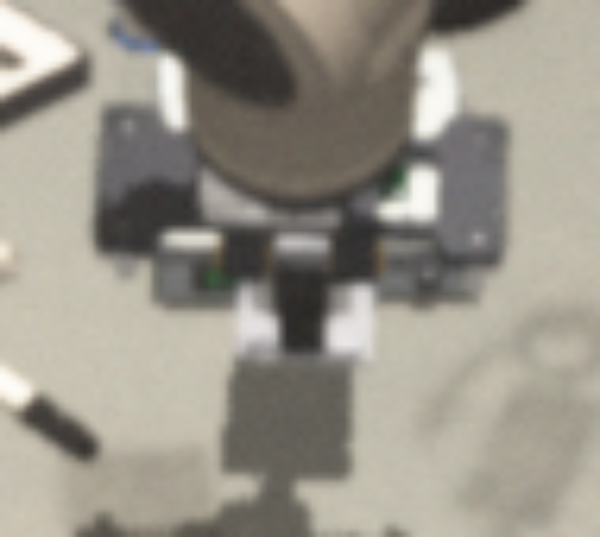

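View pics/top2.png

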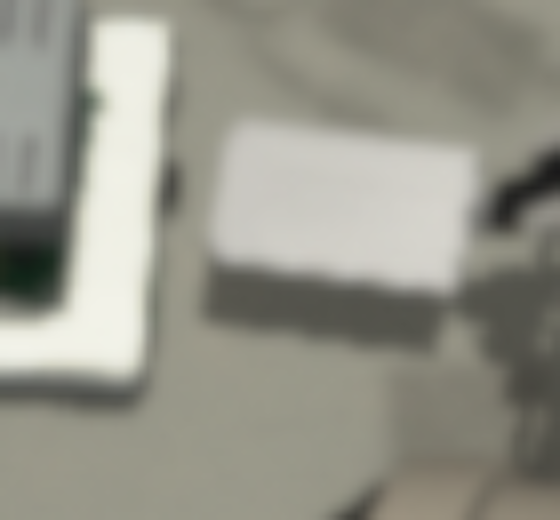

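Top view: the level blade spans (215-475,120-290) of the crop, ahead of the plate's front edge at about (160,200). I'll measure its actual pose against the model.

```bash
python3 - <<'E'
from h import *
lifter()
d=arm.get_image("top"); I=d["img"].astype(int); c0=I[185,237]; print(c0)
m=np.zeros(I.shape[:2],bool); m[160:225,219:256]=(I.min(-1)>165)[160:225,219:256]; m=mask_big(m); v,u=np.nonzero(m)
p=cast(d,np.c_[u,v],92)[:,:2]; r=cv2.minAreaRect(p.astype(np.float32)); print("blade",len(u),r,cv2.boxPoints(r).round(1).tolist())
z=cloud(d)[m]; print("z",np.nanmedian(z[:,2]), np.polyfit(z[:,1][np.isfinite(z[:,2])],z[:,2][np.isfinite(z[:,2])],1))
# plate front edge and board front edge at their heights
m=np.zeros(I.shape[:2],bool); m[150:215,195:220]=(I.min(-1)>190)[150:215,195:220]; m=mask_big(m)
E_=[];B=[]
for row in range(166,204):
    k=np.nonzero(m[row])[0]
    if len(k)>3: E_.append((k.max()+.5,row)); B.append((k.min()-.5,row))
for l,q in(("plate front",E_),("white inner",B)):
    w=cast(d,q,48)[:,:2]; f=np.polyfit(w[:,0],w[:,1],1); print(l,len(w),"yaw",np.rad2deg(np.arctan(f[0]))+90, w[::6].round(0).tolist())
E
```

```text
heel [519.3  54.3  90.6] nose [556.3 168.5  90.8] yaw 72.05 pitch 0.09 roll 0.05 F [-0.  -0.2 -1.4] grip 23.4 50 t 7.375
[204 203 196]
blade 542 ((540.792724609375, 108.44175720214844), (119.57563018798828, 70.27484893798828), 71.79756164550781) [[488.70001220703125, 62.599998474121094], [555.5, 40.70000076293945], [592.7999877929688, 154.3000030517578], [526.0999755859375, 176.1999969482422]]
z 93.01441937422385 [-2.96599512e-02  9.42232188e+01]
plate front 38 yaw 76.14058691276212 [[648.0, 179.0], [624.0, 186.0], [600.0, 190.0], [576.0, 198.0], [552.0, 202.0], [529.0, 210.0], [505.0, 214.0]]
white inner 38 yaw 68.51799719181837 [[655.0, 214.0], [630.0, 214.0], [606.0, 221.0], [582.0, 229.0], [559.0, 237.0], [535.0, 244.0], [518.0, 282.0]]
```

```bash
python3 - <<'E'
from h import *
n=np.array([556.3,168.5])+48*np.array([.309,.951])
lplan((*n,60),72,-4,6); lplan((*n,49),72,-4,6)
E
```

```text
6 rows of [ 0.272  0.865 -0.315] [-0.0113  0.0036 -0.0005] total [ 1.63  5.19 -1.89] [-0.068  0.022 -0.003] 0.7 deg/row
6 rows of [ 0.272  0.865 -0.498] [-0.0113  0.0036 -0.0005] total [ 1.63  5.19 -2.99] [-0.068  0.022 -0.003] 0.7 deg/row
```

```bash
python3 -m handwheel '[0.27,0.865,-0.32,-0.0113,0.0036,0,0.27,0.865,-0.32,-0.0113,0.0036,0,0.27,0.865,-0.32,-0.0113,0.0036,0,0.27,0.865,-0.32,-0.0113,0.0036,0,0.27,0.865,-0.32,-0.0113,0.0036,0,0.27,0.865,-0.32,-0.0113,0.0036,0,0,0,-0.4,0,0,0,0,0,-0.4,0,0,0]'
python3 -m handwheel '[0,0,-0.2,0,0,0,0,0,0,0,0,0]'
python3 -c "from h import *; lifter()"
python3 -m handwheel '[0,0,-0.2,0,0,0,0,0,0,0,0,0]'
python3 -c "from h import *; lifter()"
```

```text
time: 8.43
ee_pos: [520.8, 58.7, 146.2]
tcp_rot: [-2.294, -1.66, -0.519]
force: [0.3, 0.1, -1.6]
opening: 23.8
finger_force: 49.9
time: 8.68
ee_pos: [520.8, 58.4, 144.3]
tcp_rot: [-2.295, -1.659, -0.519]
force: [0.1, 0.3, -1.6]
opening: 23.5
finger_force: 49.9
heel [534.   99.4  57. ] nose [570.9 213.2  48.5] yaw 72.04 pitch -4.08 roll 0.04 F [ 0.1  0.3 -1.6] grip 23.5 50 t 8.675
time: 8.93
ee_pos: [521.3, 58.6, 142.8]
tcp_rot: [-2.294, -1.66, -0.52]
force: [-0.5, -1.3, 2.3]
opening: 23.6
finger_force: 49.9
heel [534.6  99.6  55.5] nose [571.5 213.5  47.1] yaw 72.04 pitch -4.04 roll -0.01 F [-0.5 -1.3  2.3] grip 23.6 50 t 8.925
```

```bash
python3 -m handwheel '[0.12,0.38,-0.1,0,0,0,0.12,0.38,0,0,0,0,0.12,0.38,0,0,0,0,0.12,0.38,0,0,0,0,0.12,0.38,0,0,0,0]'
python3 -c "from h import *; lifter()"
python3 -m handwheel '[0.12,0.38,0,0,0,0,0.12,0.38,0,0,0,0,0.12,0.38,0,0,0,0,0.12,0.38,0,0,0,0,0.12,0.38,0,0,0,0]'
python3 -c "from h import *; lifter()"
```

```text
time: 9.55
ee_pos: [527.3, 77.9, 141.9]
tcp_rot: [-2.294, -1.66, -0.521]
force: [-2.2, -4.1, 7.2]
opening: 23.9
finger_force: 50.0
heel [540.6 118.9  54.7] nose [577.5 232.8  46.2] yaw 72.05 pitch -4.03 roll -0.01 F [-2.2 -4.1  7.2] grip 23.9 50 t 9.55
time: 10.18
ee_pos: [533.4, 96.6, 142.0]
tcp_rot: [-2.295, -1.66, -0.521]
force: [-2.4, -6.2, 7.5]
opening: 23.6
finger_force: 50.0
heel [546.7 137.5  54.7] nose [583.7 251.4  46.2] yaw 72.03 pitch -4.04 roll -0.03 F [-2.4 -6.2  7.5] grip 23.6 50 t 10.175
```

```bash
python3 -m handwheel '[0.12,0.38,0,0,0,0,0.12,0.38,0,0,0,0,0.12,0.38,0,0,0,0,0.12,0.38,0,0,0,0,0.12,0.38,0,0,0,0]'
python3 - <<'E'
from h import *
lifter()
d=arm.get_image("side"); I=d["img"].astype(int); cv2.imwrite("pics/s3.png",cv2.resize(d["img"][110:200,220:310],(600,600),interpolation=cv2.INTER_CUBIC)[...,::-1])
E
```

```text
time: 10.8
ee_pos: [539.4, 115.6, 141.9]
tcp_rot: [-2.295, -1.66, -0.521]
force: [-2.6, -5.5, 7.3]
opening: 23.8
finger_force: 50.0
heel [552.7 156.6  54.7] nose [589.6 270.4  46.2] yaw 72.03 pitch -4.04 roll -0.02 F [-2.6 -5.5  7.3] grip 23.8 50 t 10.8
```

View pics/s3.png

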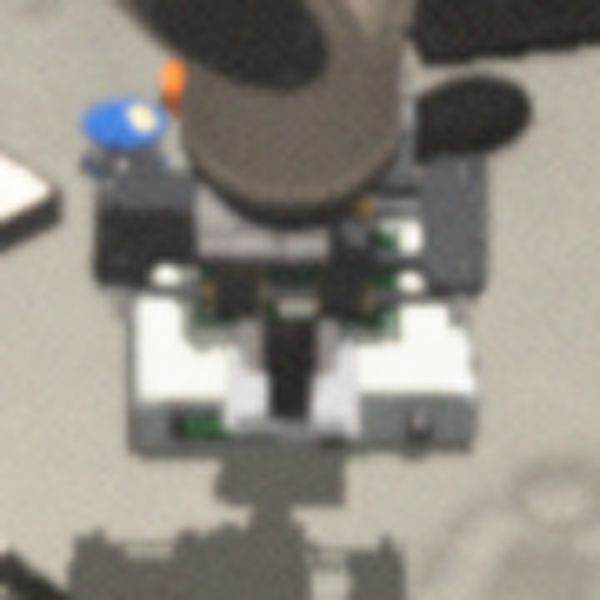

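The blade (230-350, 335-430) is centred under the board, whose front edge is at row ~340 between columns 190 and 400. I keep pushing.

```bash
python3 -m handwheel '[0.12,0.38,0,0,0,0,0.12,0.38,0,0,0,0,0.12,0.38,0,0,0,0,0.12,0.38,0,0,0,0,0.12,0.38,0,0,0,0]'
python3 - <<'E'
from h import *
lifter()
def fr(d,z):
    I=d["img"].astype(int); out=[]
    g=(I[...,1]-np.maximum(I[...,0],I[...,2])>8)
    for u in range(248,283):
        k=np.nonzero(g[140:168,u])[0]
        if len(k): out.append((u,140+k.max()+.5))
    w=cast(d,out,z)[:,:2]-[595.6,289.4]; a=np.deg2rad(75.3); q=np.c_[w@[np.cos(a),np.sin(a)],w@[-np.sin(a),np.cos(a)]]; print(q[::3].round(0).tolist())
d=arm.get_image("side"); fr(d,56)
E
```

```text
time: 11.48
ee_pos: [545.3, 134.6, 141.9]
tcp_rot: [-2.295, -1.66, -0.521]
force: [-3.1, -4.4, 6.8]
opening: 23.8
finger_force: 50.0
heel [558.6 175.6  54.7] nose [595.6 289.5  46.2] yaw 72.04 pitch -4.04 roll -0.02 F [-3.1 -4.4  6.8] grip 23.8 50 t 11.475
[[-41.0, 52.0], [-41.0, 41.0], [-42.0, -40.0], [-49.0, -51.0]]
```

```bash
python3 -m handwheel '[0.12,0.38,0,0,0,0,0.12,0.38,0,0,0,0,0.12,0.38,0,0,0,0,0.12,0.38,0,0,0,0,0.12,0.38,0,0,0,0,0.12,0.38,0,0,0,0,0.12,0.38,0,0,0,0,0.12,0.38,0,0,0,0]'
python3 - <<'E'
from h import *
lifter()
def fr(d,z):
    I=d["img"].astype(int); out=[]
    g=(I[...,1]-np.maximum(I[...,0],I[...,2])>8)
    for u in range(248,283):
        k=np.nonzero(g[140:168,u])[0]
        if len(k): out.append((u,140+k.max()+.5))
    w=cast(d,out,z)[:,:2]-[595.6,289.4]; a=np.deg2rad(75.3); q=np.c_[w@[np.cos(a),np.sin(a)],w@[-np.sin(a),np.cos(a)]]; print(q[::3].round(0).tolist())
d=arm.get_image("side"); fr(d,57)
E
```

```text
time: 12.52
ee_pos: [554.9, 164.9, 141.9]
tcp_rot: [-2.295, -1.66, -0.52]
force: [-2.4, -7.5, 8.0]
opening: 24.0
finger_force: 50.0
heel [568.3 205.9  54.7] nose [605.2 319.7  46.2] yaw 72.02 pitch -4.05 roll -0.02 F [-2.4 -7.5  8. ] grip 24.0 50 t 12.525
[[-36.0, 52.0], [-42.0, 41.0], [1.0, -39.0], [-50.0, -47.0], [-44.0, -58.0]]
```

```bash
python3 -m handwheel '[0.12,0.38,0,0,0,0,0.12,0.38,0,0,0,0,0.12,0.38,0,0,0,0,0.12,0.38,0,0,0,0,0.12,0.38,0,0,0,0]'
python3 -c "from h import *; lifter()"
python3 -m handwheel '[0.09,0.28,0,0,0,0,0.09,0.28,0,0,0,0]'
python3 - <<'E'
from h import *
lifter()
d=arm.get_image("side"); cv2.imwrite("pics/s4.png",cv2.resize(d["img"][110:200,220:310],(600,600),interpolation=cv2.INTER_CUBIC)[...,::-1])
o=arm.get_obs(); L=Lm(72,5)
n=np.array([0,0,0])
E
```

```text
time: 13.2
ee_pos: [561.0, 183.6, 142.0]
tcp_rot: [-2.295, -1.659, -0.521]
force: [-3.1, -10.1, 9.5]
opening: 23.5
finger_force: 50.0
heel [574.3 224.5  54.7] nose [611.3 338.4  46.2] yaw 72.01 pitch -4.06 roll -0.03 F [ -3.1 -10.1   9.5] grip 23.5 50 t 13.2
time: 13.45
ee_pos: [562.8, 188.9, 141.9]
tcp_rot: [-2.296, -1.659, -0.52]
force: [-3.8, -10.2, 10.3]
opening: 23.8
finger_force: 50.0
heel [576.2 229.9  54.7] nose [613.2 343.7  46.2] yaw 71.99 pitch -4.06 roll -0.03 F [ -3.8 -10.2  10.3] grip 23.8 50 t 13.45
```

View pics/s4.png

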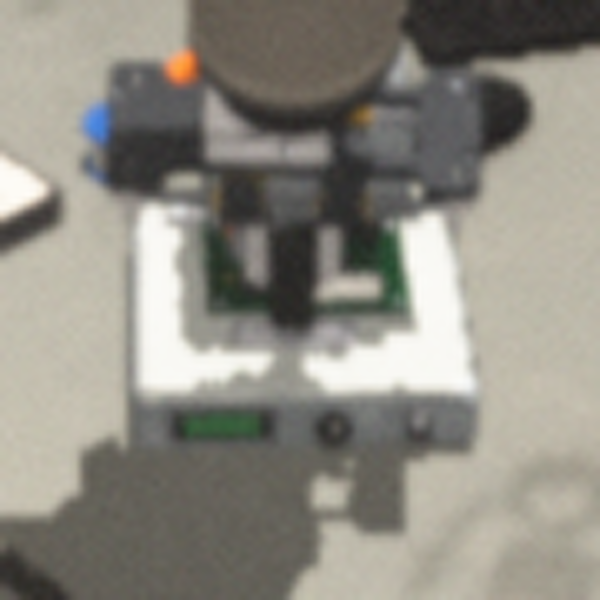

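The blade is under the board, with the board front at row ~310 and the heel at row ~330, nearly centred. Now level it, lean it back and lift.

```bash
python3 - <<'E'
from h import *
n=np.array([613,343.5]); b=np.array([.309,.951])
lplan((*(n-1*b),66),72,5,10)
E
```

```text
10 rows of [-0.045 -0.14  -0.07 ] [ 0.015  -0.0048 -0.    ] total [-0.45 -1.4  -0.7 ] [ 0.15  -0.048 -0.   ] 0.9 deg/row
```

```bash
python3 -m handwheel '[-0.045,-0.14,-0.07,0.015,-0.0048,0,-0.045,-0.14,-0.07,0.015,-0.0048,0,-0.045,-0.14,-0.07,0.015,-0.0048,0,-0.045,-0.14,-0.07,0.015,-0.0048,0,-0.045,-0.14,-0.07,0.015,-0.0048,0,-0.045,-0.14,-0.07,0.015,-0.0048,0,-0.045,-0.14,-0.07,0.015,-0.0048,0,-0.045,-0.14,-0.07,0.015,-0.0048,0,-0.045,-0.14,-0.07,0.015,-0.0048,0,-0.045,-0.14,-0.07,0.015,-0.0048,0]'
python3 -c "from h import *; lifter()"
python3 -m handwheel '[0,0,0.15,0,0,0,0,0,0.3,0,0,0,0,0,0.3,0,0,0,0,0,0.3,0,0,0,0,0,0.15,0,0,0]'
python3 -c "from h import *; lifter()"
```

```text
time: 14.75
ee_pos: [557.2, 175.9, 133.9]
tcp_rot: [-2.19, -1.585, -0.679]
force: [0.6, -0.3, -3.8]
opening: 23.2
finger_force: 50.0
heel [574.4 229.5  54.5] nose [611.1 343.2  64.8] yaw 72.11 pitch 4.95 roll 0.09 F [ 0.6 -0.3 -3.8] grip 23.2 50 t 14.75
time: 15.38
ee_pos: [557.8, 176.1, 146.8]
tcp_rot: [-2.19, -1.586, -0.68]
force: [0.4, -0.4, -3.9]
opening: 23.8
finger_force: 50.0
heel [575.  229.6  67.4] nose [611.7 343.4  77.7] yaw 72.11 pitch 4.96 roll 0.03 F [ 0.4 -0.4 -3.9] grip 23.8 50 t 15.375
```

```bash
python3 -m handwheel '[-0.15,-0.48,0,0,0,0,-0.31,-0.95,0,0,0,0,-0.46,-1.43,0,0,0,0,-0.46,-1.43,0,0,0,0,-0.46,-1.43,0,0,0,0,-0.46,-1.43,0,0,0,0,-0.46,-1.43,0,0,0,0,-0.46,-1.43,0,0,0,0,-0.46,-1.43,0,0,0,0,-0.46,-1.43,0,0,0,0]'
python3 -m handwheel '[-0.46,-1.43,0,0,0,0,-0.46,-1.43,0,0,0,0,-0.46,-1.43,0,0,0,0,-0.31,-0.95,0.2,0,0,0,-0.15,-0.48,0.4,0,0,0,0,0,0.8,0,0,0,0,0,1.2,0,0,0,0,0,1.2,0,0,0,0,0,0.8,0,0,0,0,0,0.4,0,0,0]'
python3 - <<'E'
from h import *
lifter()
d=arm.get_image("top"); I=d["img"]; cv2.imwrite("pics/t5.png",cv2.resize(I[150:240,190:310],(800,600),interpolation=cv2.INTER_CUBIC)[...,::-1])
P=cloud(d); i=I.astype(int); g=(i[...,1]-np.maximum(i[...,0],i[...,2])>8)&(P[...,0]>450)&(P[...,0]<650)&(P[...,1]>0)&(P[...,1]<260)&(P[...,2]>80); p=P[g]
r=cv2.minAreaRect(p[:,:2].astype(np.float32)); print(len(p),r,np.median(p[:,2]),cv2.boxPoints(r).round().tolist())
E
```

```text
time: 16.62
ee_pos: [516.1, 46.2, 146.5]
tcp_rot: [-2.19, -1.585, -0.68]
force: [-0.0, -0.5, -2.8]
opening: 23.5
finger_force: 50.0
time: 17.88
ee_pos: [498.1, -10.0, 197.2]
tcp_rot: [-2.19, -1.586, -0.68]
force: [-0.1, 0.3, -4.0]
opening: 23.4
finger_force: 50.0
heel [515.4  43.6 117.8] nose [552.1 157.3 128.1] yaw 72.1 pitch 4.96 roll 0.01 F [-0.1  0.3 -4. ] grip 23.4 50 t 17.875
673 ((542.8355712890625, 106.98802185058594), (105.78779602050781, 119.99443054199219), 75.21060180664062) 131.5959087462304 [[471.0, 71.0], [587.0, 41.0], [614.0, 143.0], [498.0, 173.0]]
```

View pics/t5.png

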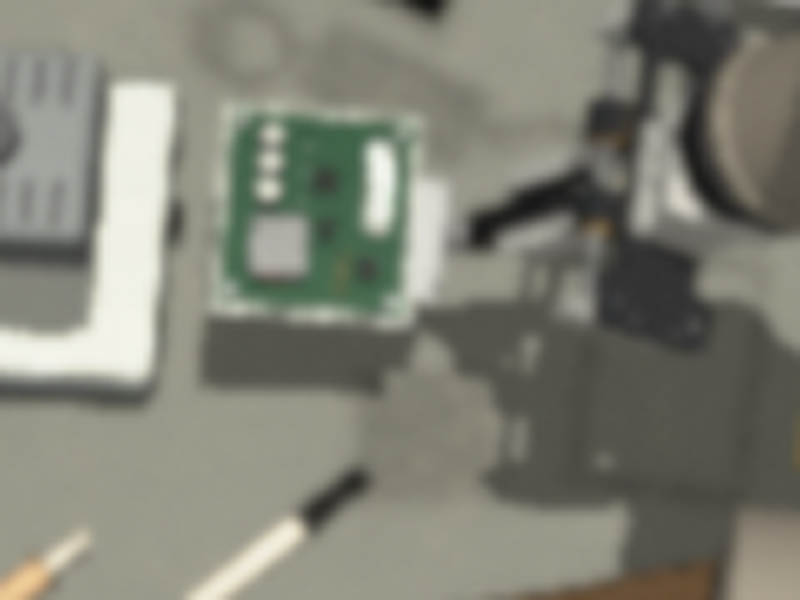

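The board sits well on the blade: green at (225-415,105-320) with the heel showing at (430,240). It is turned +3.1° to the blade and is about 2.8 mm off to the side. Now find the tower and bystanders, and plan the carry.

```bash
cat >> h.py <<'E'
RK=np.array([602.7,-184.6]); ra=np.deg2rad(67.3); RX=np.array([np.cos(ra),np.sin(ra)]); RY=np.array([-RX[1],RX[0]])
def rplan(x,z,p,n,yaw=65.7,along=70.7,lat=-2.8,off=(3,-3),latr=-1.5):
    # board centre to rack (x, latr); z = underside of blade at mid-board; lifter model coords = camera - off
    bc=RK+x*RX+latr*RY-np.array(off); L=Lm(yaw,p); h=np.array([*bc,z])-L@np.array([along,lat,0]); lplan(h+L@np.array([120,0,0]),yaw,p,n)
E
python3 - <<'E'
from h import *
t=np.load("top0.npz");s=np.load("side0.npz")
for D in(t,s):
    P=D["P"].reshape(-1,3); P=P[np.isfinite(P[:,2])]
    k=P[(P[:,2]>75)&(P[:,0]<760)&(P[:,0]>520)&(P[:,1]>-330)&(P[:,1]<150)]
    for a in range(-320,150,40):
        q=k[(k[:,1]>=a)&(k[:,1]<a+40)]
        if len(q): print("tall y",a,"min x",q[:,0].min().round(),"zmax",q[:,2].max().round())
    k=P[(P[:,2]>10)&(P[:,0]<600)&(P[:,0]>350)&(P[:,1]>-480)&(P[:,1]<-210)]
    for a in range(-480,-210,30):
        q=k[(k[:,1]>=a)&(k[:,1]<a+30)]
        if len(q): print("low y",a,"x",q[:,0].min().round(),q[:,0].max().round(),"zmax",q[:,2].max().round())
rplan(0,100,5,20); rplan(0,80,0,20)
E
```

```text
tall y -320 min x 720.0 zmax 546.0
tall y -280 min x 721.0 zmax 548.0
tall y -240 min x 722.0 zmax 547.0
tall y -200 min x 722.0 zmax 546.0
tall y -160 min x 723.0 zmax 544.0
tall y -120 min x 722.0 zmax 545.0
tall y -80 min x 720.0 zmax 545.0
tall y -40 min x 522.0 zmax 545.0
tall y 0 min x 615.0 zmax 1047.0
tall y 40 min x 614.0 zmax 1057.0
tall y 80 min x 614.0 zmax 1059.0
tall y 120 min x 614.0 zmax 1060.0
low y -480 x 353.0 599.0 zmax 61.0
low y -450 x 350.0 599.0 zmax 66.0
low y -420 x 350.0 599.0 zmax 52.0
low y -390 x 363.0 587.0 zmax 45.0
low y -360 x 403.0 579.0 zmax 14.0
low y -330 x 470.0 532.0 zmax 12.0
low y -300 x 374.0 562.0 zmax 11.0
low y -270 x 366.0 599.0 zmax 15.0
low y -240 x 351.0 600.0 zmax 61.0
tall y -320 min x 720.0 zmax 539.0
tall y -280 min x 720.0 zmax 540.0
tall y -240 min x 721.0 zmax 540.0
tall y -200 min x 721.0 zmax 541.0
tall y -160 min x 722.0 zmax 541.0
tall y -120 min x 719.0 zmax 541.0
tall y -80 min x 720.0 zmax 541.0
tall y -40 min x 688.0 zmax 541.0
tall y 0 min x 683.0 zmax 541.0
tall y 40 min x 709.0 zmax 541.0
tall y 80 min x 720.0 zmax 541.0
tall y 120 min x 721.0 zmax 542.0
low y -480 x 350.0 600.0 zmax 60.0
low y -450 x 350.0 597.0 zmax 57.0
low y -420 x 351.0 457.0 zmax 41.0
low y -390 x 419.0 449.0 zmax 33.0
low y -270 x 412.0 598.0 zmax 16.0
low y -240 x 351.0 595.0 zmax 60.0
20 rows of [ 0.241 -1.433 -0.12 ] [ 0.     -0.     -0.0056] total [  4.82 -28.65  -2.41] [ 0.001 -0.    -0.112] 0.3 deg/row
20 rows of [ 0.255 -1.401 -0.167] [-0.004   0.0016 -0.0056] total [  5.11 -28.03  -3.33] [-0.081  0.031 -0.112] 0.4 deg/row
```

```bash
python3 -m handwheel '[0,-0.6,0,0,0,0,0,-1.2,0,0,0,-0.006,0.1,-1.6,0,0,0,-0.007,0.1,-1.7,0,0,0,-0.007,0.1,-1.7,0,0,0,-0.007,0.2,-1.7,0,0,0,-0.007,0.3,-1.7,0,0,0,-0.007,0.3,-1.7,0,0,0,-0.007,0.3,-1.7,0,0,0,-0.007,0.3,-1.7,0,0,0,-0.007]'
python3 -m handwheel '[0.4,-1.7,0,0,0,-0.006,0.5,-1.7,0,0,0,-0.006,0.5,-1.7,0,0,0,-0.006,0.5,-1.7,0,0,0,-0.006,0.4,-1.7,0,0,0,-0.006,0.3,-1.7,0,0,0,-0.006,0.3,-1.5,0,0,0,-0.006,0.2,-1.0,0,0,0,-0.006,0,-0.6,0,0,0,-0.003,0,0,0,0,0,0]'
python3 - <<'E'
from h import *
lifter(); rplan(0,100,5,5); rplan(0,75,0,10)
for n in("top","side"):
    d=arm.get_image(n); I=d["img"]; P=cloud(d); i=I.astype(int); g=(i[...,1]-np.maximum(i[...,0],i[...,2])>8)&(P[...,0]>500)&(P[...,0]<700)&(P[...,1]>-300)&(P[...,1]<-80)&(P[...,2]>90); p=P[g]
    r=cv2.minAreaRect(p[:,:2].astype(np.float32)); q=np.array(r[0])-RK; print(n,len(p),r,np.median(p[:,2]),"rack frame",q@RX,q@RY)
    if n=="side": cv2.imwrite("pics/s6.png",cv2.resize(I[150:300,230:430],(800,600),interpolation=cv2.INTER_CUBIC)[...,::-1])
E
```

```text
time: 19.18
ee_pos: [515.2, -164.2, 196.4]
tcp_rot: [-2.248, -1.522, -0.698]
force: [0.5, -0.2, -3.2]
opening: 24.0
finger_force: 50.0
time: 20.42
ee_pos: [545.8, -296.3, 196.4]
tcp_rot: [-2.294, -1.47, -0.712]
force: [0.4, -0.2, -3.6]
opening: 23.7
finger_force: 50.0
heel [ 569.  -245.1  117. ] nose [ 618.4 -136.2  127.3] yaw 65.59 pitch 4.95 roll 0.06 F [ 0.4 -0.2 -3.6] grip 23.7 50 t 20.425
5 rows of [ 0.012 -0.005 -0.463] [ 0.0001 -0.0003  0.0004] total [ 0.06 -0.02 -2.32] [ 0.    -0.001  0.002] 0.0 deg/row
10 rows of [ 0.034  0.06  -0.374] [-0.0079  0.0035  0.0002] total [ 0.34  0.6  -3.74] [-0.079  0.035  0.002] 0.5 deg/row
top 608 ((604.6325073242188, -185.485595703125), (103.20682525634766, 118.94448852539062), 69.94537353515625) 131.326754795615 rack frame -0.07122951473960461 -2.12456834763732
side 0 ((0.0, 0.0), (0.0, 0.0), 0.0) nan rack frame -62.28504039524382 627.251961928349
  return _methods._mean(a, axis=axis, dtype=dtype,
  ret = ret.dtype.type(ret / rcount)
```

```bash
python3 -m handwheel '[0.02,0.06,-0.37,-0.0079,0.0035,-0.001,0.02,0.06,-0.37,-0.0079,0.0035,-0.001,0.02,0.06,-0.37,-0.0079,0.0035,-0.001,0.02,0.06,-0.37,-0.0079,0.0035,-0.001,0.02,0.06,-0.37,-0.0079,0.0035,-0.001,0.02,0.06,-0.37,-0.0079,0.0035,-0.001,0.02,0.06,-0.37,-0.0079,0.0035,-0.001,0.02,0.06,-0.37,-0.0079,0.0035,-0.001,0.02,0.06,-0.37,-0.0079,0.0035,-0.001,0.02,0.06,-0.37,-0.0079,0.0035,-0.001]'
python3 - <<'E'
from h import *
lifter(); rplan(0,75,0,5)
d=arm.get_image("top"); I=d["img"]; P=cloud(d); i=I.astype(int); g=(i[...,1]-np.maximum(i[...,0],i[...,2])>8)&(P[...,0]>500)&(P[...,0]<700)&(P[...,1]>-300)&(P[...,1]<-80)&(P[...,2]>65); p=P[g]
r=cv2.minAreaRect(p[:,:2].astype(np.float32)); q=np.array(r[0])-RK; print(len(p),r,np.median(p[:,2]),"rack frame",q@RX,q@RY)
cv2.imwrite("pics/t7.png",cv2.resize(I[120:210,250:370],(800,600),interpolation=cv2.INTER_CUBIC)[...,::-1])
E
```

```text
time: 21.78
ee_pos: [547.9, -290.0, 159.2]
tcp_rot: [-2.361, -1.497, -0.623]
force: [0.3, 0.5, -4.3]
opening: 23.9
finger_force: 50.0
heel [ 568.7 -245.5   75.2] nose [ 619.4 -136.7   75.1] yaw 65.03 pitch -0.03 roll -0.01 F [ 0.3  0.5 -4.3] grip 23.9 50 t 21.775
5 rows of [ 0.025 -0.005 -0.004] [0.0001 0.     0.0023] total [ 0.13 -0.02 -0.02] [0.001 0.    0.012] 0.1 deg/row
589 ((604.8740844726562, -184.88671875), (103.61061096191406, 117.28907012939453), 68.50968170166016) 82.87250120322642 rack frame 0.5744833666852209 -2.1163222337934235
```

View pics/t7.png

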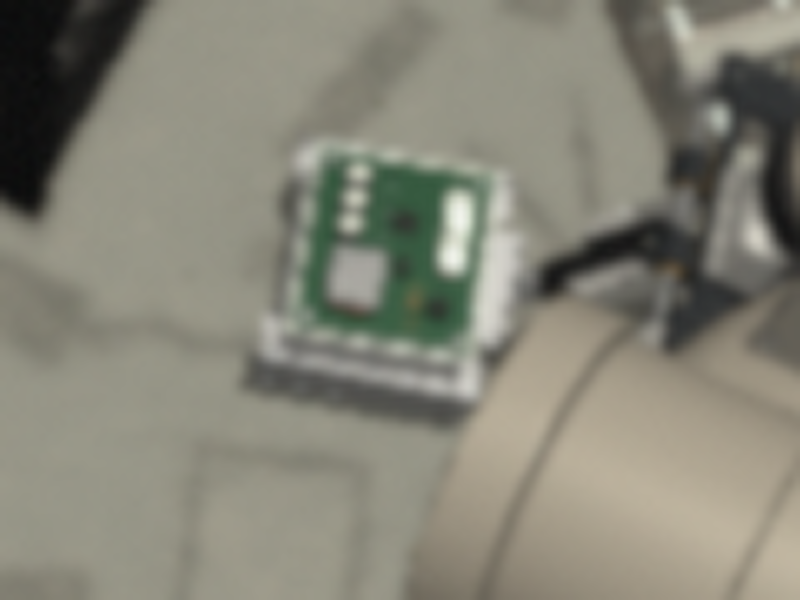

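The board (305-510,150-350) is level above the rack, at about (0.6,-2.1) mm and +1.2° in the rack's frame. I lower it gently.

```bash
python3 -m handwheel '[0,0,-0.5,0,0,0,0,0,-0.5,0,0,0,0,0,-0.5,0,0,0,0,0,-0.4,0,0,0,0,0,-0.2,0,0,0,0,0,-0.15,0,0,0,0,0,-0.15,0,0,0]'
python3 -c "from h import *; lifter()"
python3 -m handwheel '[0,0,-0.15,0,0,0,0,0,-0.15,0,0,0,0,0,-0.15,0,0,0,0,0,-0.15,0,0,0,0,0,-0.15,0,0,0,0,0,0,0,0,0]'
python3 -c "from h import *; lifter()"
```

```text
time: 22.7
ee_pos: [548.0, -290.1, 135.5]
tcp_rot: [-2.361, -1.497, -0.624]
force: [-0.2, 1.0, -3.6]
opening: 23.7
finger_force: 50.0
heel [ 568.8 -245.6   51.5] nose [ 619.4 -136.8   51.5] yaw 65.04 pitch 0.01 roll -0.02 F [-0.2  1.  -3.6] grip 23.7 50 t 22.7
time: 23.45
ee_pos: [547.9, -290.0, 127.9]
tcp_rot: [-2.361, -1.497, -0.624]
force: [-0.3, 0.6, -1.5]
opening: 23.8
finger_force: 50.0
heel [ 568.7 -245.5   43.9] nose [ 619.3 -136.7   43.9] yaw 65.04 pitch 0.01 roll -0.01 F [-0.3  0.6 -1.5] grip 23.8 50 t 23.45
```

Force dropped back to the lifter alone, so the board is on the rails. Next I lower the blade further and draw it out.

```bash
python3 -m handwheel '[0,0,-0.3,0,0,0,0,0,-0.4,0,0,0,0,0,-0.4,0,0,0,0,0,-0.2,0,0,0,0,0,0,0,0,0]'
python3 - <<'E'
from h import *
lifter()
d=arm.get_image("top"); I=d["img"]; P=cloud(d); i=I.astype(int); g=(i[...,1]-np.maximum(i[...,0],i[...,2])>8)&(P[...,0]>500)&(P[...,0]<700)&(P[...,1]>-300)&(P[...,1]<-80)&(P[...,2]>45); p=P[g]
r=cv2.minAreaRect(p[:,:2].astype(np.float32)); q=np.array(r[0])-RK; print(len(p),r,np.percentile(p[:,2],[10,50]),"rack frame",q@RX,q@RY)
f=np.c_[p[:,:2]-p[:,:2].mean(0),np.ones(len(p))]; k=p[:,2]<np.median(p[:,2])+4; print("tilt",np.linalg.lstsq(f[k],p[k,2],rcond=None)[0])
E
```

```text
time: 24.08
ee_pos: [547.9, -290.0, 114.8]
tcp_rot: [-2.361, -1.497, -0.624]
force: [0.4, -0.2, -1.9]
opening: 23.6
finger_force: 50.0
heel [ 568.6 -245.5   30.8] nose [ 619.3 -136.7   30.8] yaw 65.04 pitch 0.01 roll 0.0 F [ 0.4 -0.2 -1.9] grip 23.6 50 t 24.075
568 ((604.4395751953125, -184.81295776367188), (104.05652618408203, 117.31729888916016), 68.56526184082031) [51.3525905  56.78446757] rack frame 0.47485093051585137 -1.6870060649098815
tilt [-4.25277680e-03 -3.43149926e-03  5.53698473e+01]
```

```bash
python3 -m handwheel '[-0.2,-0.46,0,0,0,0,-0.4,-0.91,0,0,0,0,-0.6,-1.35,0,0,0,0,-0.6,-1.35,0,0,0,0,-0.6,-1.35,0,0,0,0,-0.6,-1.35,0,0,0,0,-0.6,-1.35,0,0,0,0,-0.6,-1.35,0,0,0,0,-0.6,-1.35,0,0,0,0,-0.6,-1.35,0,0,0,0]'
python3 -m handwheel '[-0.6,-1.35,0,0,0,0,-0.2,-0.46,0.5,0,0,0,0,0,1.5,0,0,0,0,0,2.5,0,0,0,0,0,2.5,0,0,0,0,0,2.5,0,0,0,0,0,2.5,0,0,0,0,0,0,0,0,0]'
python3 - <<'E'
from h import *
lifter()
# put down where it stood: heel (485,36) -> nose at yaw 109
a=np.deg2rad(109); n=np.array([486,34])+120*np.array([np.cos(a),np.sin(a)])
lplan((*n,100),109,0,20)
d=arm.get_image("top"); I=d["img"]; P=cloud(d); i=I.astype(int); g=(i[...,1]-np.maximum(i[...,0],i[...,2])>8)&(P[...,0]>500)&(P[...,0]<700)&(P[...,1]>-300)&(P[...,1]<-80)&(P[...,2]>45); p=P[g]
r=cv2.minAreaRect(p[:,:2].astype(np.float32)); q=np.array(r[0])-RK; print(len(p),r,"rack frame",q@RX,q@RY)
E
```

```text
time: 25.38
ee_pos: [493.6, -412.6, 115.0]
tcp_rot: [-2.361, -1.497, -0.624]
force: [0.1, -1.2, -1.6]
opening: 23.6
finger_force: 50.0
time: 26.38
ee_pos: [486.5, -430.5, 237.5]
tcp_rot: [-2.363, -1.5, -0.626]
force: [-0.5, -0.8, -2.0]
opening: 23.8
finger_force: 50.0
heel [ 507.4 -386.2  153.5] nose [ 558.1 -277.4  153.4] yaw 65.05 pitch -0.06 roll -0.21 F [-0.5 -0.8 -2. ] grip 23.8 50 t 26.375
20 rows of [ 0.078  2.09  -0.268] [0.0001 0.0002 0.0384] total [ 1.55 41.81 -5.35] [0.001 0.004 0.767] 2.2 deg/row
572 ((605.1489868164062, -185.33599853515625), (105.39739227294922, 117.78816986083984), 70.70796203613281) rack frame 0.2660921275581032 -2.543309900569562
```

```bash
python3 -m handwheel '[0,1,0,0,0,0.077,0,2,0,0,0,0.077,0,2,0,0,0,0.077,0,2,0,0,0,0.077,0,2,0,0,0,0.077,0,2,0,0,0,0.077,0,2,0,0,0,0.077,0,2,0,0,0,0.077,0.1,2,0,0,0,0.077,0.1,2.5,0,0,0,0.074]'
python3 -m handwheel '[0.15,2.5,-0.5,0,0,0,0.15,2.5,-0.5,0,0,0,0.15,2.5,-0.5,0,0,0,0.15,2.5,-0.5,0,0,0,0.15,2.5,-0.5,0,0,0,0.15,2.5,-0.5,0,0,0,0.15,2.5,-0.6,0,0,0,0.15,2.3,-0.6,0,0,0,0.1,1.5,-0.6,0,0,0,0.1,1,-0.6,0,0,0]'
python3 - <<'E'
from h import *
lifter()
a=np.deg2rad(109); n=np.array([486,34])+120*np.array([np.cos(a),np.sin(a)])
lplan((*n,10),109,0,8)
E
```

```text
time: 27.68
ee_pos: [488.0, -233.6, 234.9]
tcp_rot: [-1.562, -2.189, -0.411]
force: [0.7, 0.8, -1.8]
opening: 23.4
finger_force: 50.0
time: 28.92
ee_pos: [502.0, -11.1, 180.5]
tcp_rot: [-1.567, -2.186, -0.413]
force: [0.1, -0.4, -1.4]
opening: 23.7
finger_force: 50.0
heel [486.   35.4  96.5] nose [447.  148.8  96.5] yaw 109.0 pitch -0.0 roll -0.01 F [ 0.1 -0.4 -1.4] grip 23.7 50 t 28.925
8 rows of [-0.    -0.017 -1.082] [-0.  0. -0.] total [-0.   -0.14 -8.65] [-0.  0. -0.] 0.0 deg/row
```

```bash
python3 -m handwheel '[0,0,-1.1,0,0,0,0,0,-1.1,0,0,0,0,0,-1.1,0,0,0,0,0,-1.1,0,0,0,0,0,-1.1,0,0,0,0,0,-1.1,0,0,0,0,0,-1.1,0,0,0,0,0,-0.8,0,0,0,0,0,-0.4,0,0,0]'
python3 -m handwheel '[0,0,-0.25,0,0,0,0,0,-0.2,0,0,0,0,0,-0.15,0,0,0,0,0,-0.1,0,0,0,0,0,0,0,0,0]'
python3 -c "from h import *; lifter()"
```

```text
time: 30.05
ee_pos: [501.9, -11.8, 91.5]
tcp_rot: [-1.567, -2.185, -0.413]
force: [1.0, -0.1, -1.9]
opening: 23.6
finger_force: 50.0
time: 30.68
ee_pos: [501.9, -11.9, 85.0]
tcp_rot: [-1.567, -2.185, -0.413]
force: [-0.5, -0.1, -2.3]
opening: 23.7
finger_force: 50.0
heel [486.   34.6   1. ] nose [446.9 148.1   1. ] yaw 108.98 pitch 0.0 roll -0.02 F [-0.5 -0.1 -2.3] grip 23.7 50 t 30.675
```

```bash
python3 -m handwheel '[0,0,-0.1,0,0,0,0,0,-0.05,0,0,0,0,0,0,0,0,0]'
python3 -c "from h import *; lifter()"
python3 -m handwheel '[0,0,0,0,0,0,0,0,0,0,0,0,0,0,0,0,0,0,0,0,0,0,0,0,0,0,0,0,0,0]' 65
python3 -m handwheel '[0.15,-0.45,0.83,0,0,0,0.31,-0.93,1.73,0,0,0,0.31,-0.93,1.73,0,0,0,0.31,-0.93,1.73,0,0,0,0.31,-0.93,1.73,0,0,0,0.31,-0.93,1.73,0,0,0,0.31,-0.93,1.73,0,0,0,0,0,2,0,0,0,0,0,2,0,0,0,0,0,0,0,0,0]'
python3 - <<'E'
from h import *
T=[]
for n,(u0,u1,v0,v1) in(("top",(160,360,120,270)),("side",(180,380,110,260))):
    d=arm.get_image(n); T.append(cv2.resize(d["img"][v0:v1,u0:u1],(400,300),interpolation=cv2.INTER_CUBIC)); P=cloud(d); i=d["img"].astype(int)
    g=(i[...,1]-np.maximum(i[...,0],i[...,2])>8)&(P[...,0]>500)&(P[...,0]<700)&(P[...,1]>-300)&(P[...,1]<-80)&(P[...,2]>45); p=P[g]
    if len(p)>50:
        r=cv2.minAreaRect(p[:,:2].astype(np.float32)); q=np.array(r[0])-RK; print(n,len(p),r,np.median(p[:,2]),"rack",q@RX,q@RY)
cv2.imwrite("pics/fin.png",cv2.resize(np.vstack(T),(400,600))[...,::-1])
E
```

```text
time: 31.05
ee_pos: [502.1, -12.0, 83.8]
tcp_rot: [-1.568, -2.185, -0.413]
force: [-0.8, -2.0, 5.1]
opening: 23.4
finger_force: 50.0
heel [ 4.861e+02  3.450e+01 -2.000e-01] nose [ 4.471e+02  1.480e+02 -2.000e-01] yaw 108.97 pitch 0.01 roll -0.03 F [-0.8 -2.   5.1] grip 23.4 50 t 31.05
time: 31.68
ee_pos: [502.0, -11.9, 83.5]
tcp_rot: [-1.567, -2.186, -0.413]
force: [0.3, -0.9, 0.2]
opening: 60.7
finger_force: 0.0
time: 32.92
ee_pos: [522.6, -72.0, 237.3]
tcp_rot: [-1.567, -2.188, -0.415]
force: [0.0, 0.2, -0.6]
opening: 61.3
finger_force: 0.0
side 603 ((602.6700439453125, -188.36465454101562), (108.50462341308594, 113.4250259399414), 70.02546691894531) 57.507769314762754 rack -3.4845974302394636 -1.4251673331825214
```

View pics/fin.png

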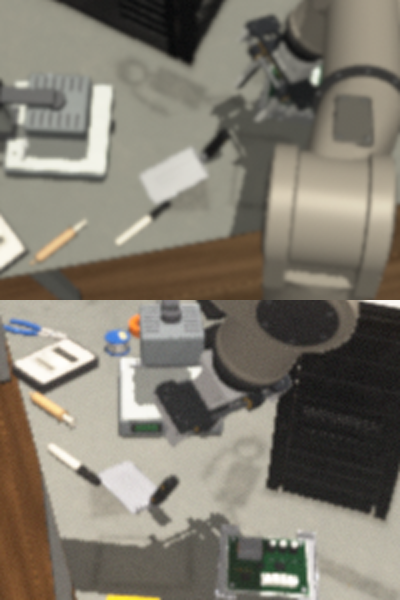

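The final view shows the board flat on the rails between the lips at (270,560). The lifter stands on its blade at (130,485), and the gripper is clear.

```bash
python3 -c "from bench import arm; print(arm.sign_off())"
```

```text
the job is handed in; nothing more can be done
None
```

The power board is lying flat on the cooling rack's rails between the lips, the lifter is standing back on its blade where it started on the desk, and the job was handed in at about 33 s of the 72 s allowed (no verdict was returned).

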